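Lock the mould clamp

TASK

Lock the mould clamp for curing: turn its knob clockwise until it clicks past the detent and stops, then take the round-headed lock pin from the tool stand and put it down through the knob's arm into the plate below, fully home with its head resting on the arm. Leave the two other tools standing in the stand and do not push the clear cup about.

Things in the scene. Friction and masses are not known exactly. Their poses are not given: they have to be found in the camera images.
- clamp: Mould clamp, fixed to the bench: aluminium base plate 170 x 130 mm, white plaster mould block, aluminium top plate 150 x 120 mm whose upper face is 70 mm above the bench. Origin at the centre of its underside, z up; the knob turns about its z axis and the lock hole lies on its +x side. A dark block 14 mm high with a sprung plunger stands on the top plate at x = -56 mm.
- knob (a joint): Angle of the dark steel knob, rad, growing as it turns clockwise seen from above. It starts between 0 and 0.5 and turns easily to about 0.8; there a sprung plunger resists (about 0.3 N m) up to the detent's crest at 1.05, past which it snaps on to its hard stop at 1.2 and stays there. At 1.2 the arm's hole lies over the lock hole.
- knob_grip (a point): Point on the knob's axis at the height to grip, 110 mm above the bench. The grip is an upright bar 56 mm long (along this point's x axis, which also points along the arm), 14 mm thick (along y), from 84 to 122 mm above the bench, on a round hub of 54 mm diameter. The point turns with the knob.
- lever_hole (a point): Centre of the upper mouth of the hole in the knob's flat arm (80 mm above the bench): 11 mm diameter, through the arm's 8 mm; the arm's end is 32 mm square. 60 mm from the knob's axis; turns with the knob.
- lock_hole (a point): Centre of the mouth of the fixed hole in the clamp's top plate (70 mm above the bench): 11 mm diameter, 24 mm deep, 60 mm from the knob's axis; z up. A 2 mm gap lies between plate and arm.
- pin: Lock pin, loose, plain steel: shank 8 mm diameter and 32 mm long with a tapered tip, and a thick cylindrical head 20 mm diameter and 30 mm high from 32 to 62 mm above the tip. Origin at the tip, z along the shank towards the head. It hangs by its head in one of the stand's three holes, head underside 45 mm above the bench. Home in the clamp its tip lies 22 mm below the lock hole's mouth.
- stand: White tool stand, fixed: 220 x 60 x 45 mm high, three 11 mm through holes in a row along its x axis at -75, 0 and 75 mm. Origin at the centre of its underside.
- punch: Square punch, not to be used: steel, square head 20 x 20 x 30 mm, hanging in the stand like the pin. Origin at its tip, 32 mm below the head.
- scriber: Slim scriber, not to be used: steel, a 20 mm collar 4 mm thick and a 9 mm stem above it, 38 mm in all, hanging in the stand like the pin. Origin at its tip, 32 mm below the collar.
- cup: Small clear plastic cup, loose and empty, 60 mm across and 70 mm high. Origin at the centre of its underside.
Mind the look-alikes: they are no part of the job. What is shaped like the stand but turquoise is not meant. What is shaped like the pin but purple is not meant.

How it is judged:
By the outcome, as a careful person would: the job done as asked, in the order asked, and still so for the second after the job is handed in, with the robot touching nothing.
It also fails if it takes over 64 s, if anything falls off the work surface, if the arm or the gripper's body presses on something with over 40 N, if the wrist force passes 120 N, or if a joint passes its speed limit or range.

ROBOT

A 7-joint arm with a two-finger parallel gripper is mounted at the origin on the work surface. World frame = base frame: x ahead of the robot, y to its left, z up, the work surface at z = 0. Lengths are in mm, angles in rad, forces in N, time in s.
With the tool pointing down it reaches from about 400 to 875 mm from the base axis. Payload 19.3 kg.
Tool frame: the origin (TCP) lies at the very end of the fingers, on their centre line; the grasp point (between the pads) lies 19 mm behind it (grip_point_offset is the z of the grasp point in the tool frame, in mm); z points along the fingers, y is the line along which they close (so a half turn about z gives the same grasp; the last joint's range is limited). The gripper opens to 85 mm and grips with 20 to 120 N. Pads are 22 mm wide; open, the fingers measure 114 mm over their backs; the gripper's body (76 mm by 85 mm) begins 54 mm behind the grasp point. The pads swing forward as they close: fully open they stand 13 mm farther back than shut.
Start: joints at [-1.239, 0.521, -0.036, 1.599, 0.021, 1.021, -0.113], TCP at [244.44, 575.208, 231.291] pointing down, gripper open.
Joint ranges: [-2.91, 2.91], [-0.3, 2.13], [-1.5, 1.42], [0.17, 2.43], [-1.26, 4.41], [0.16, 1.93], [-2.52, 2.52]. Speed limits (rad/s): [1.89, 1.89, 2.39, 2.39, 3.01, 3.01, 3.01].

INTERFACE

Orientations are given as a 3x3 rotation matrix whose columns are the frame's x, y, z axes.
In Python, from workcell import movep, movel, goto_joints, open_gripper, clamp, wait, inverse_kinematics, read_state, camera, PlanningError, finish_job, grip_point_offset gives the robot as it stands. Calls block until the motion is done:
- movep(position, orientation): joint-space move of the TCP to a pose.
- movel(position, frame=None, max_speed=150, guard=None): straight line of the TCP; frame=None keeps the orientation; max_speed is the mean speed in mm/s. With guard (N) it stops when the force on the tool has changed by that much, and returns True; else False.
- goto_joints(angles): joint-space move.
- open_gripper() and clamp(): open the fingers fully, or close them until they stop; the grip force is fixed at half the most.
- wait(seconds).
- inverse_kinematics(position, orientation): joint angles nearest the present ones, or None.
- read_state(): the state.
- camera(name): name is "scene" or "top"; returns a dict with "image" (480x640x3 uint8, blue, green, red), "range_z" (480x640 float32, mm along the optical axis (not along the pixel's ray), 0 where there is no reading), "fx", "fy", "cx", "cy" (pixels), "dist_coeffs" ([k1, k2, p1, p2, k3] as OpenCV has them; the pictures are not rectified), "cam_to_world" (4x4, takes a point from camera to world coordinates). Camera axes: x right, y up, looking along -z (the intrinsics and any distortion apply to the point x, -y, -z); pixel columns grow to the right and rows downward; lengths in mm; the calibration is good to about 2 mm. A picture is of the moment at which its call begins.
A pose or a line that the arm cannot do raises PlanningError and nothing moves.
- finish_job(): hands the job in; it is judged then, once.
The state is a dict: "time": time; "qpos": joint angles; "qvel": joint speeds; "joint_efforts": joint torques, N m; "eef_pos": TCP position; "tool_rot": TCP orientation; "ft_force": force on the tool from outside, world axes, zero at the start; "torque": the same for the moment, N m; "finger_gap": finger opening in mm; "gripper_force": force on a finger pad.
Only numpy, scipy, OpenCV 4.12 (cv2) and the standard library are available. Lean on these libraries where they do the work, as an engineer would, in place of code of your own. Each camera call takes 0.05 s, during which the arm holds its last target. There are 200 camera calls.

## Working session

There is one attempt and no reset: what is moved stays moved. The work goes in short steps, each a Python script; the robot and the scene stay as the last script left them, time stands still between calls to the robot, and variables do not carry over. Pictures are saved under pics/ and viewed, at most 10 in all, crops included, and the job is handed in when it is done.

```bash
mkdir -p pics; ls
python3 - <<'E'
from workcell import *
import cv2,numpy as np
for n in("scene","top"):
    c=camera(n); cv2.imwrite(f"pics/{n}0.png",c["image"]); np.savez(f"{n}0.npz",**{k:np.array(v) for k,v in c.items()})
    print(n,c["fx"],c["cx"],c["cy"],c["dist_coeffs"],np.round(c["cam_to_world"],3).tolist())
s=read_state();print(s["time"],np.round(s["tool_rot"],3).tolist(),s["finger_gap"])
E
```

```text
pics
scene 467.0736162054401 318.2269491553372 237.98339276272418 [-0.00467743  0.          0.          0.          0.        ] [[-0.764, -0.516, 0.387, 769.528], [0.646, -0.622, 0.443, 389.942], [0.012, 0.589, 0.808, 759.857], [0.0, 0.0, 0.0, 1.0]]
top 496.54503767228624 320.11646218596974 241.37921329280908 [-0.13750798  0.          0.          0.          0.        ] [[-0.028, 0.979, -0.203, 265.539], [-1.0, -0.026, 0.01, 44.023], [0.004, 0.203, 0.979, 912.848], [0.0, 0.0, 0.0, 1.0]]
0.1 [[-0.92, 0.391, -0.0], [0.391, 0.92, -0.001], [-0.0, -0.001, -1.0]] 85.5785267420801
```

View pics/top0.png

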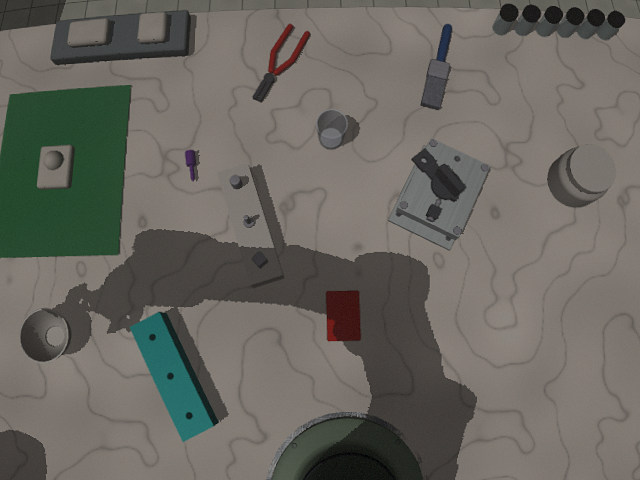

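View pics/scene0.png

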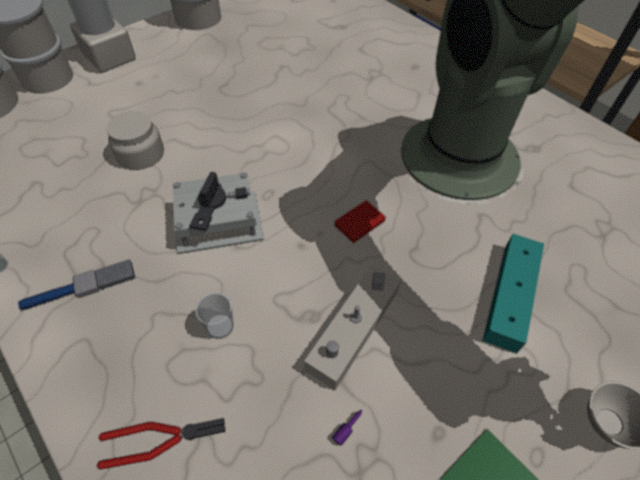

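The top view shows the white stand with the round pin head at about (238,181), the scriber at (250,220) and the punch at (260,260). The knob is at about (443,180) with its arm end near (424,160), and the cup is at (333,130). In the scene view the pin is at (330,349) and the arm hole at (200,222). I'll enlarge these next.

```bash
cat > h.py <<'E'
import numpy as np,cv2
def load(n):
    d=np.load(n,allow_pickle=True); return {k:d[k] for k in d.files}
def ray(c,uv):
    K=np.array([[c["fx"],0,c["cx"]],[0,c["fy"],c["cy"]],[0,0,1]],float)
    p=cv2.undistortPoints(np.array(uv,float).reshape(-1,1,2),K,np.array(c["dist_coeffs"],float))[:,0]
    M=np.array(c["cam_to_world"]); d=np.c_[p[:,0],-p[:,1],-np.ones(len(p))]@M[:3,:3].T
    return M[:3,3],d
def onz(c,uv,z):
    o,d=ray(c,uv); return o+d*((z-o[2])/d[:,2])[:,None]
def cloud(c):
    v,u=np.mgrid[:480,:640]; uv=np.c_[u.ravel(),v.ravel()]
    o,d=ray(c,uv); return (o+d*np.array(c["range_z"]).reshape(-1,1)).reshape(480,640,3)
E
python3 - <<'E'
from h import *
t=load("top0.npz");s=load("scene0.npz")
f=lambda c,x,y,w,h:cv2.resize(c["image"][y:y+h,x:x+w],(400,300),interpolation=cv2.INTER_CUBIC)
im=np.vstack([np.hstack([f(t,380,130,120,90+30)if 0 else f(t,380,132,160,120),f(t,200,160,160,120)]),np.hstack([f(s,160,160,120,90),f(s,280,260,160,120)])])
cv2.imwrite("pics/z.png",im)
for n,c in(("t",t),("s",s)):
    P=cloud(c);
    for uv in ([(238,181),(260,260),(445,180),(424,160),(333,130),(240,200),(460,160)] if n=="t" else [(330,349),(378,281),(210,185),(200,222),(325,370)]):
        print(n,uv,np.round(P[uv[1],uv[0]],1))
E
```

```text
t (238, 181) [551.7 178.   77.7]
t (260, 260) [409.5 139.6  74.1]
t (445, 180) [ 535.1 -182.4  105.8]
t (424, 160) [ 586.7 -157.6   68. ]
t (333, 130) [678.5   3.2   2.5]
t (240, 200) [526.4 179.3  44.7]
t (460, 160) [ 584.  -223.    72.6]
s (330, 349) [564.9 188.6  76.3]
s (378, 281) [420.9 148.1  73.8]
s (210, 185) [ 537.6 -182.2  118.2]
s (200, 222) [ 585.1 -157.3   70.5]
s (325, 370) [584.3 200.5  44.7]
```

View pics/z.png

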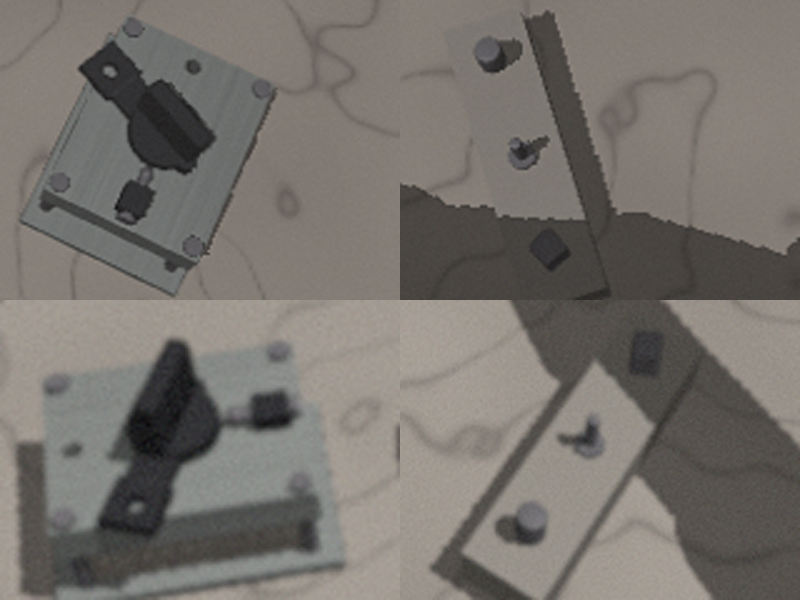

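The pictures agree in both views. In the top view the arm hole is at about (424.0,160.4), the lock hole at (457.2,158.4), and the four plate bolts are clear. In the scene view the lock hole is at (181.3,204.7) and the arm hole at (200.2,222.4). Next I compute positions.

Run:
```python
from h import *
from scipy.optimize import least_squares
t=load("top0.npz");s=load("scene0.npz")
T=lambda a,o=(380,132),k=2.5:[(x/k+o[0]-.3,y/k+o[1]-.3) for x,y in a]
S=lambda a:T(a,(160,160),10/3)
r=lambda x:np.round(x,1).tolist()
for n,c,f,b,lh,ah in(("t",t,T,[(133,27),(263,89),(59,182),(194,245)],(193,66),(110,71)),("s",s,S,[(57,83),(279,51),(300,183),(64,219)],(71,149),(134,208))):
    B=onz(c,f(b),73); C=B.mean(0); L=onz(c,f([lh]),70)[0]; A=onz(c,f([ah]),80)[0]
    print(n,"bolts",r(B[:,:2]),"C",r(C),"lock",r(L),"arm",r(A))
    d=lambda p:(np.hypot(*(p-C)[:2]),np.arctan2(*(p-C)[1::-1]))
    print(" lock r,ang",d(L)," arm",d(A))
    P=cloud(c).reshape(-1,3)
    m=(np.abs(P[:,0]-535)<50)&(np.abs(P[:,1]+182)<50)
    g=P[m&(P[:,2]>112)&(P[:,2]<130)]; 
    if len(g)>5:
        (cx,cy),wh,an=cv2.minAreaRect(g[:,:2].astype(np.float32)); print(" grip",len(g),r([cx,cy]),r(wh),an,r(np.median(g,0)))
        _,_,v=np.linalg.svd(g[:,:2]-g[:,:2].mean(0)); print("  dir",np.arctan2(v[0,1],v[0,0]))
    # pin
    for nm,q in(("pin",(555,182)),("punch",(412,142))):
        m=(np.hypot(P[:,0]-q[0],P[:,1]-q[1])<30)
        g=P[m&(P[:,2]>71)&(P[:,2]<80)]
        (cx,cy),wh,an=cv2.minAreaRect(g[:,:2].astype(np.float32)); print(" ",nm,len(g),r([cx,cy]),r(wh),r(np.median(g,0)))
    m=(P[:,2]>42)&(P[:,2]<48)&(P[:,0]>380)&(P[:,0]<620)&(P[:,1]>100)&(P[:,1]<230)
    rc=cv2.minAreaRect(P[m][:,:2].astype(np.float32)); print("  stand",m.sum(),rc)
    m=(P[:,2]>60)&(P[:,2]<80)&(np.hypot(P[:,0]-685,P[:,1]-0)<60)
    print("  cup",m.sum(),P[m].mean(0))
```

```text
t bolts [[618.6, -175.6], [569.2, -268.1], [502.0, -112.9], [454.0, -205.9]] C [536.0, -190.6, 73.0] lock [588.7, -218.4, 70.0] arm [581.9, -154.1, 80.0]
 lock r,ang (np.float64(59.63396262640427), np.float64(-0.48453101705436435))  arm (np.float64(58.7022369041917), np.float64(0.6716039663052451))
 grip 307 [534.7, -189.8] [56.3, 15.9] 37.179649353027344 [533.8, -189.0, 120.5]
  dir -2.49151001915401
  pin 88 [556.8, 184.9] [18.0, 18.1] [555.9, 184.5, 74.0]
  punch 132 [412.1, 141.9] [20.6, 19.4] [411.5, 141.2, 74.3]
  stand 3323 ((484.87884521484375, 163.56101989746094), (221.6603240966797, 60.568328857421875), 16.704944610595703)
  cup 258 [664.65847703   8.01658203  67.10338856]
s bolts [[571.1, -265.1], [455.0, -202.8], [504.5, -111.0], [619.9, -173.4]] C [537.6, -188.1, 73.0] lock [590.1, -217.8, 70.0] arm [587.9, -149.7, 80.0]
 lock r,ang (np.float64(60.36908928996703), np.float64(-0.5152375666351054))  arm (np.float64(63.19796891810225), np.float64(0.6514755327729158))
 grip 216 [537.0, -188.2] [55.3, 14.2] 35.204498291015625 [539.2, -185.3, 120.6]
  dir 0.6236145388516526
  pin 119 [557.4, 186.0] [18.4, 18.3] [558.0, 186.4, 74.8]
  punch 122 [413.6, 143.1] [22.2, 19.2] [414.8, 143.4, 74.6]
  stand 3666 ((484.95220947265625, 164.3154296875), (221.85421752929688, 60.67134094238281), 16.501306533813477)
  cup 370 [662.82638226   8.2552169   67.28467448]
```

```bash
cat >> h.py <<'E'
C=np.array([536.5,-189.3]); PHI=-0.495
def R(y):  # tool down, tool y at world angle y
    c,s=np.cos(y),np.sin(y); Y=np.array([c,s,0]); Z=np.array([0,0,-1.]); return np.c_[np.cross(Y,Z),Y,Z]
E
python3 - <<'E'
from h import *
from workcell import *
for y in(0.64,0.0,-.495,-.56):
  for k in(1,-1):
    q=inverse_kinematics([*C,91],R(y+k*np.pi/2)); print(y,k,None if q is None else np.round(q,2))
for k in(1,-1):
    q=inverse_kinematics([557,185.3,49],R(.29+k*np.pi/2)); print("pin",k,None if q is None else np.round(q,2))
    q=inverse_kinematics([589.4,-218,84],R(PHI+k*np.pi/2)); print("home",k,None if q is None else np.round(q,2))
E
```

```text
0.64 1 [ 0.26  0.62 -0.03  1.86  0.03  0.66  2.42]
0.64 -1 [-0.13  0.7   0.53  1.88 -0.52  0.71 -0.22]
0.0 1 [ 0.15  0.63  0.13  1.87 -0.12  0.66  1.91]
0.0 -1 [-0.17  0.72  0.6   1.88 -0.59  0.73 -0.8 ]
-0.495 1 [ 0.05  0.64  0.26  1.87 -0.25  0.66  1.54]
-0.495 -1 [-0.29  0.8   0.8   1.89 -0.79  0.81 -1.12]
-0.56 1 [ 0.04  0.64  0.28  1.87 -0.27  0.66  1.49]
-0.56 -1 [-0.39  0.91  1.01  1.89 -0.98  0.93 -1.02]
pin 1 [-0.34  0.71 -0.11  1.82  0.13  0.62  1.33]
home 1 [ 0.09  0.73  0.26  1.71 -0.25  0.74  1.55]
pin -1 [-0.74  0.77  0.47  1.85 -0.55  0.65 -1.22]
home -1 [-0.23  0.88  0.8   1.73 -0.79  0.89 -1.14]
```

Run:
```python
from h import *
from workcell import *
p=lambda m:(lambda s:print(m,round(s["time"],2),np.round(s["eef_pos"],1),np.round(s["ft_force"],1),np.round(s["torque"],2),round(s["finger_gap"],1),np.round(s["qpos"][-1],2)))(read_state())
H=np.pi/2
movep([*C,190],R(.64+H)); p("above")
movel([*C,91],guard=15); p("down")
clamp(); p("grip")
for a in(.25,-.15,-.4,PHI-.06):
    movep([*C,91],R(a+H)); p(a)
```

```text
above 2.99 [ 536.8 -188.5  190.1] [0.5 0.4 0. ] [ 0.02  0.01 -0.  ] 85.2 1.97
down 3.8 [ 537.  -189.2   91.7] [ 0.7 -0.1  0.6] [-0.01  0.05 -0.01] 85.2 1.87
grip 4.45 [ 537.4 -190.5   91.5] [ 5.8 -7.6  1.4] [-1.22 -0.85 -0.03] 13.2 1.87
0.25 4.88 [ 537.5 -190.6   91.5] [ 5.9 -8.6 -0.2] [-1.3  -1.07 -0.02] 13.2 1.54
-0.15 5.3 [ 537.6 -190.7   91.5] [ 5.9 -8.6 -3.6] [-1.52 -1.18  0.12] 13.1 1.2
-0.4 5.62 [ 537.6 -190.7   91.5] [ 5.1 -9.2 -5. ] [-1.53 -1.22 -0.06] 13.1 0.99
-0.5549999999999999 5.88 [ 538.  -191.    91.6] [  8.  -12.3  -4.5] [-2.43 -2.    1.34] 13.4 0.87
```

Run:
```python
from h import *
from workcell import *
p=lambda m:(lambda s:print(m,round(s["time"],2),np.round(s["eef_pos"],1),np.round(s["ft_force"],1),np.round(s["torque"],2),round(s["finger_gap"],1),np.round(s["qpos"][-1],2)))(read_state())
H=np.pi/2
open_gripper(); movep([537.3,-190.3,91],R(PHI+H)); p("rel")
clamp(); p("regrip"); print(np.round(read_state()["tool_rot"],3).tolist())
open_gripper(); p("open")
movel([537.3,-190.3,190],max_speed=250)
movep([557,185.3,150],R(.29+H)); p("over pin")
for n in("scene","top"):
    c=camera(n); np.savez(f"{n}1.npz",**{k:np.array(v) for k,v in c.items()})
from h import load
t=load("top1.npz");s=load("scene1.npz")
f=lambda c,x,y,w,h:cv2.resize(c["image"][y:y+h,x:x+w],(400,300),interpolation=cv2.INTER_CUBIC)
cv2.imwrite("pics/z1.png",np.vstack([np.hstack([f(t,380,132,160,120),f(t,180,100,200,150)]),np.hstack([f(s,160,160,120,90),f(s,240,220,200,150)])]))
```

```text
rel 6.83 [ 537.3 -190.3   90.9] [-0.2 -0.1  0.4] [ 0.06 -0.03 -0.03] 85.1 0.92
regrip 7.47 [ 537.1 -190.6   91.2] [-2.3 -2.7  6.4] [-0.46  0.39  0.2 ] 12.9 0.92
[[-0.88, 0.475, -0.0], [0.475, 0.88, -0.001], [0.0, -0.001, -1.0]]
open 8.17 [ 537.3 -190.3   91. ] [-0.8 -0.3 -0.7] [-0.    0.05  0.01] 85.3 0.92
over pin 10.12 [557.5 183.7 149.9] [ 0.  -0.5  1.1] [-0.    0.02 -0.01] 85.3 0.98
```

View pics/z1.png

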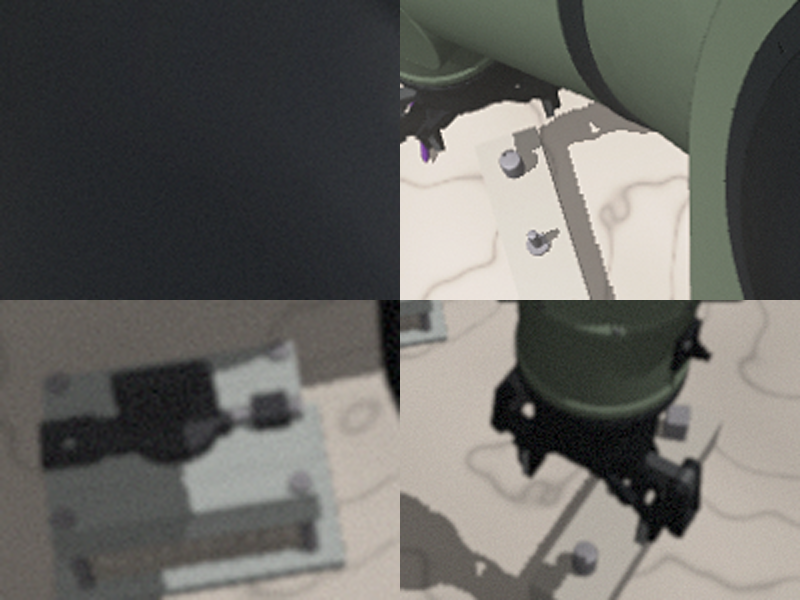

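The knob is at its stop: in the scene crop the arm lies along the clamp's +x, with the hole at about (69,443). The pin and scriber stand as before. Closing on the bar put the axis at (537.3,-190.6) in robot coordinates. I'll grip the pin twice, at right angles, so it is centred both ways.

Run:
```python
from h import *
from workcell import *
p=lambda m:(lambda s:print(m,round(s["time"],2),np.round(s["eef_pos"],1),np.round(s["ft_force"],1),np.round(s["torque"],2),round(s["finger_gap"],1),np.round(s["qpos"][-1],2)))(read_state())
a1,a2=.29+np.pi/4*3,.29+np.pi/4
movep([557,185.3,100],R(a1)); p("pre")
print(movel([557,185.3,50],guard=10)); p("down")
clamp(); p("g1"); e=np.array(read_state()["eef_pos"]); 
open_gripper()
y=R(a1)[:2,1]; q=np.array([557,185.3]); q=q+y*((e[:2]-q)@y)
movep([*q,50],R(a2)); p("turned")
clamp(); p("g2")
movel([*read_state()["eef_pos"][:2],140],max_speed=120); p("lift")
```

```text
pre 10.9 [557.3 184.8 100.2] [ 0.3 -0.4  0.8] [ 0.02 -0.03  0.  ] 85.4 1.6
False
down 11.38 [557.1 185.7  50.5] [ 0.5  0.4 -0.4] [ 0.03  0.03 -0.07] 85.1 1.55
g1 12.01 [557.2 185.3  50.4] [-0.6 -1.2  7.2] [-0.32  0.29 -0.05] 17.9 1.55
turned 13.93 [557.1 185.3  49.9] [0.5 0.2 0.9] [-0.02  0.    0.01] 85.3 0.21
g2 14.56 [557.2 185.2  50.2] [-1.6 -0.7  3.8] [-0.18  0.27  0.02] 18.3 0.21
lift 15.46 [556.8 185.  139.3] [-0.7  0.  -1.2] [-0.06 -0.02  0.01] 18.3 0.29
```

Run:
```python
from h import *
from workcell import *
p=lambda m:(lambda s:print(m,round(s["time"],2),np.round(s["eef_pos"],1),np.round(s["ft_force"],1),np.round(s["torque"],2),round(s["finger_gap"],1),np.round(s["qpos"][-1],2)))(read_state())
L=[590.1,-219.1]
movep([557,185.3,190],R(PHI+np.pi/2)); movep([*L,170],R(PHI+np.pi/2)); p("above")
movel([*L,121],max_speed=80); wait(.3); p("near")
for n in("scene","top"):
    c=camera(n); np.savez(f"{n}2.npz",**{k:np.array(v) for k,v in c.items()})
t=load("top2.npz");s=load("scene2.npz")
f=lambda c,x,y,w,h:cv2.resize(c["image"][y:y+h,x:x+w],(400,300),interpolation=cv2.INTER_CUBIC)
cv2.imwrite("pics/z2.png",np.hstack([f(t,380,112,160,120),f(s,140,150,120,90)]))
```

```text
above 17.27 [ 590.5 -217.4  170. ] [-0.1 -0.6 -0.9] [-0.    0.03 -0.06] 18.0 1.02
near 18.34 [ 590.2 -219.2  121.3] [ 0.1 -0.3  0.2] [-0.01 -0.01 -0.05] 17.9 0.99
```

View pics/z2.png

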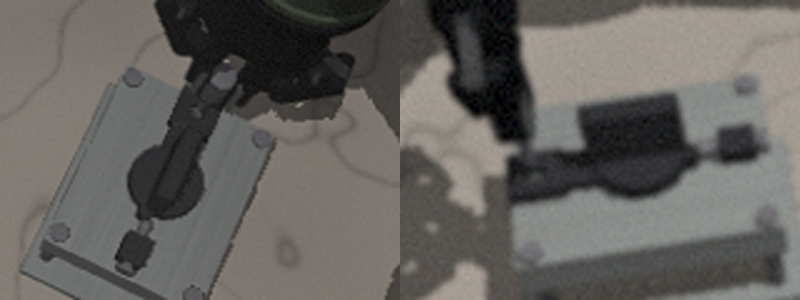

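The top crop shows the head at about (225,75) in line with the arm, and the scene crop shows the shank over the arm's end at about (530,155). Now the guarded insertion.

Run:
```python
from h import *
from workcell import *
p=lambda m:(lambda s:print(m,round(s["time"],2),np.round(s["eef_pos"],1),np.round(s["ft_force"],1),np.round(s["torque"],2),round(s["finger_gap"],1)))(read_state())
L=[590.1,-219.1]
for z in(113,104,95,88):
    g=movel([*L,z],max_speed=40,guard=8); p((z,g))
    if g: break
```

```text
(113, False) 18.79 [ 589.9 -219.   112.6] [-0.2  0.3 -0.9] [ 0.04 -0.01  0.  ] 18.0
(104, False) 19.17 [ 589.9 -219.1  103.7] [ 0.4  0.5 -0.6] [ 0.02 -0.01  0.01] 17.7
(95, False) 19.54 [ 590.  -219.    94.7] [ 0.4  0.3 -0.1] [0.   0.03 0.05] 18.2
(88, False) 19.87 [ 589.9 -219.    87.7] [ 0.3 -0.1 -0.8] [-0.02 -0.01  0.01] 18.3
```

Run:
```python
from h import *
from workcell import *
p=lambda m:(lambda s:print(m,round(s["time"],2),np.round(s["eef_pos"],1),np.round(s["ft_force"],1),np.round(s["torque"],2),round(s["finger_gap"],1)))(read_state())
L=[590.1,-219.1]
print(movel([*L,83],max_speed=20,guard=8)); p("home")
open_gripper(); wait(.2); p("open")
movel([*L,200],max_speed=150)
movep([400,250,300],R(PHI+np.pi/2)); p("clear")
for n in("scene","top"):
    c=camera(n); np.savez(f"{n}3.npz",**{k:np.array(v) for k,v in c.items()})
t=load("top3.npz");s=load("scene3.npz")
for c in(t,s):
    P=cloud(c).reshape(-1,3); g=P[(np.hypot(P[:,0]-590,P[:,1]+218)<13)&(P[:,2]>95)]
    print(len(g),np.median(g,0) if len(g) else"", np.percentile(g[:,2],90) if len(g) else "")
f=lambda c,x,y,w,h:cv2.resize(c["image"][y:y+h,x:x+w],(400,300),interpolation=cv2.INTER_CUBIC)
cv2.imwrite("pics/z3.png",np.vstack([np.hstack([f(t,380,112,160,120),cv2.resize(t["image"],(400,300))]),np.hstack([f(s,140,150,120,90),cv2.resize(s["image"],(400,300))])]))
```

```text
True
home 20.13 [ 590.6 -219.2   84.8] [-4.   0.8 14. ] [0.14 0.83 0.01] 18.3
open 20.99 [ 590.1 -219.1   84. ] [ 0.6 -0.5  0.6] [0.04 0.02 0.04] 85.6
clear 23.78 [400.6 249.4 299.8] [ 0.7 -0.4  0. ] [ 0.01 -0.03 -0.02] 85.2
116 [ 586.59612502 -216.02778801  108.39392535] 110.6752276018766
117 [ 591.7787082  -211.98477225  107.49838745] 110.30445848550023
```

View pics/z3.png

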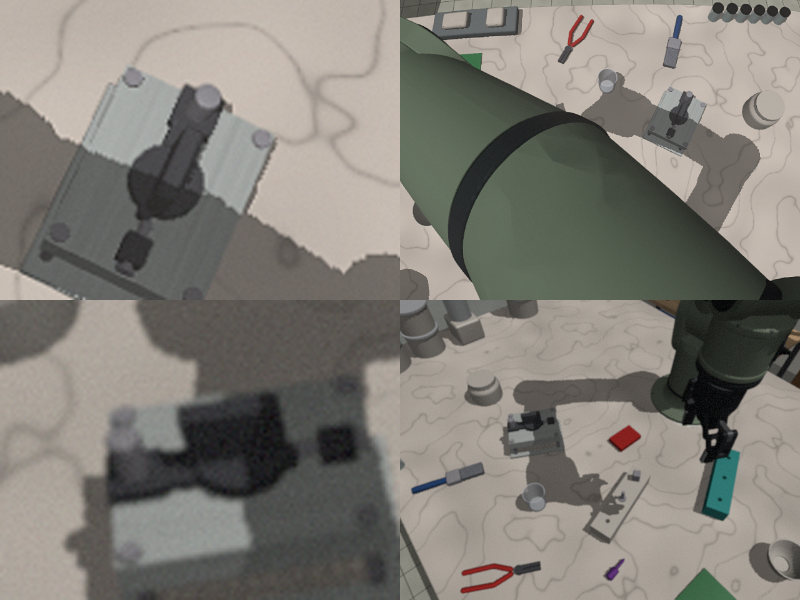

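The pin's head sits on the arm's end at about (207,97) in the top crop, its top measured at 110 mm as required. The cup, punch and scriber are where they were, and the gripper is clear.

```bash
python3 -c "
from workcell import *
print(finish_job())"
```

```text
the job is handed in; nothing more can be done
None
```

The job is handed in, with the knob turned clockwise past the detent to its stop, the lock pin fully home with its head resting on the arm, and the other tools and cup left where they were, at about 24 s of the 64 s allowed.

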